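Clamp the tiffin lid with its hinged ring and latch

ROBOT

A 6-joint arm with a two-finger parallel gripper is mounted at the origin on the work surface. World frame = base frame: x ahead of the robot, y to its left, z up, the work surface at z = 0. Lengths are in m, angles in degrees, forces in N, time in s.
With the tool pointing down it reaches from about 0.35 to 0.875 m from the base axis. Payload 4.2 kg.
Tool frame: the origin (TCP) lies on the front face of the gripper's body, between the roots of the fingers; the fingertips stand finger_overhang ahead of it and the grasp point (between the pads) lies 51 mm ahead of it (finger_overhang is the distance from the TCP to the fingertips, in m); z points along the fingers, y is the line along which they close (so a half turn about z gives the same grasp; the last joint's range is limited). The gripper opens to 87 mm and grips with 3 to 60 N. Pads are 19 mm wide; open, the fingers measure 117 mm over their backs; the gripper's body (75 mm by 190 mm) begins 51 mm behind the grasp point.
Start: joints at [79.504, 22.042, 0.453, 0, -68.411, -14.817], TCP at [0.267, 0.565, 0.292] pointing down, gripper open.
Joint ranges: [-179.83, 179.83], [-69.29, 118.12], [-61.27, 80.66], [-181.25, 117.63], [-171.15, -9.14], [-177.46, 177.46]. Speed limits (degrees/s): [159.86, 159.86, 180, 180, 180, 180].

INTERFACE

Orientations are given as a 3x3 rotation matrix whose columns are the frame's x, y, z axes.
In Python, from station import sense, capture, camera_model, finish_job, finger_overhang gives the robot as it stands. The module is installed in compiled form; this text tells all that it offers.
- The arm moves only by the tool jog_arm, never from a script. Its argument "rows" is a list that holds one entry, the list of rows, each a list of 4 numbers: the shift along the tool's x, y, z in m, then the turn about the tool's z in rad. A call has 1 to 20 rows; each row shifts and turns the commanded pose from where the row before left it, along the tool's axes as they then stand; what a row does not reach is not made up. A row lasts 1/8 s, in which the tool goes at most 62.5 mm and 10.7 degrees, less where a joint would pass 70% of its speed; a pose out of reach is approached as far as the arm can. A call is refused whole if a number of a shift passes 0.0625 or a number of a turn 0.188, either way. A call with a gripper value outside its range is refused whole. "claw" is the opening, from 0 (shut) to 1 (fully open), set as the call begins (left out, the last holds). The fingers move at their own pace and stop on an object; the grip force is fixed at half the most. Time passes only in rows, so rows that do not move let the fingers close. It gives the time, the measured TCP pose, the force, the opening and the grip force at its end, in the units of the state.
- sense(): the state, without advancing time (a new reading comes with each control period).
- capture(name): name is "scene" or "top"; returns the picture (480x640x3 uint8, red, green, blue); there is no depth.
- camera_model(name): a dict with "fovy" (degrees; the focal length in pixels is half the picture's height over the tangent of half this angle, whatever the lens; pixels are square), "cx", "cy" (the principal point, pixels), "eye" and "rotation" of the camera in the world. Camera axes: x right, y down, z forward; pixel columns grow to the right and rows downward; lengths in m; the calibration is good to about 2 mm. A picture is of the moment at which its call begins. camera_model takes no time and is no camera call.
- finish_job(): hands the job in; it is judged then, once.
The state is a dict: "time_s": time; "joints": joint angles; "joint_velocities": joint speeds; "effort": joint torques, N m; "tcp_pos": TCP position; "ee_rot": TCP orientation; "wrist_force": force on the tool from outside, world axes, zero at the start; "moment": the same for the moment, N m; "gripper_width": opening from 0.0 (shut) to 1.0 (fully open); "gripper_force": force on a finger pad.
Only numpy, scipy, OpenCV 4.12 (cv2) and the standard library are available. Lean on these libraries where they do the work, as an engineer would, in place of code of your own. Each camera call takes 0.05 s, during which the arm holds its last target. There are 200 camera calls.

TASK

Close up the steel tiffin: swing the open half of its clamp ring round the rims of the tier and lid and press its lug against the rubber buffer, then swing the latch lever round so that its hook pin passes behind the lug and over centre, and press the lever home on its stop. Press each one home with a firm thumb's push of 10 to 15 N, never over 16 N, then let go; leave the tumblers, jar and pan where they stand.

Things in the scene. Friction and masses are not known exactly. Their poses are not given: they have to be found in the camera images.
- tiffin: Round steel tiffin in a cradle screwed to the counter (cannot move), tier 110 mm across. Origin: centre of its underside on the counter, z up. Rims of tier and lid, 122 mm across, meet 80 mm up. A clamp ring (132 mm outside, 72 to 90 mm high) goes round them: the -y half is fixed, the +y half swings on an upright hinge at +x. The ring's split is at -x, roughly facing the robot.
- lid: Loose steel lid lying on the tier's rim, flange 122 mm across and 4 mm thick, 33 mm high with a small knob; origin at the centre of its underside. It starts 4 to 7 mm off centre, towards the open side; closing the ring slides it home.
- rim_centre (a point): Centre of the tier's rim (80 mm high, on the tiffin's axis): the lid's origin belongs here.
- clamp: The swinging half ring and its lug. Origin on the hinge axis at counter height; shut, its axes are the tiffin's. It shuts on a black rubber buffer (12 mm wide, 16 mm high) on the fixed lug, a 6 mm plate standing out radially on the split's -y side, 54 to 78 mm high. The buffer starts to give at 5 N, then takes 4 N per mm, and springs back when let go, so only the latch keeps the ring drawn up.
- clamp_hinge (a point): Point on the upright hinge axis of the swinging half ring, 72 mm from the tiffin's axis on its +x side, 66 mm high. Seen from above the ring shuts counter-clockwise about it, by 0.6 to 1.05 rad. The hinge stays where it is left (1.5 N at the lug to move it slowly, somewhat more when fast).
- lug_head (a point): Centre of the upright round head (14 mm diameter, 54 to 78 mm high) at the outer end of the swinging lug, 162 mm from the hinge axis; from the head to the ring runs a flat neck 5 mm thick, 24 mm high. Push the lug shut from its outer, open side. Axes as clamp.
- lug_home (a point): Fixed to the tiffin: where lug_head is when the clamp is fully drawn up (90 mm from the tiffin's axis towards -x, 8 mm towards +y, 66 mm high). The buffer first meets the lug 0.5 to 4.5 mm short of it: how soon differs and has to be felt. The latch pin gets behind the head of a lug resting on the buffer, but not if it is more than 5.5 mm short of home.
- lever: The latch lever; origin on its pivot axis at counter height, x axis along the handle towards its tip. The handle is an upright flat bar 6 mm thick, 80 to 104 mm high, from 32 to 94 mm from the pivot. Push it on its flat side, about 65 mm from the pivot.
- lever_pivot (a point): Point on the upright pivot axis of the lever, at the end of the fixed lug, 92 mm high (mid-height of the handle). Seen from above the lever shuts clockwise, by 1.8 to 2.2 rad from its start, where it points outwards from the tiffin; it stays where it is left.
- lever_tip (a point): Outer end of the handle, 94 mm from the pivot, 92 mm high. Shut on its stop, the lever points (from the pivot, seen from above) 61 to 68 degrees counter-clockwise of the tiffin's +x; where exactly must be felt. The pin meets the lug 0.3 to 0.6 rad before the stop; the load at the handle rises to some 2 to 10 N, dies away at dead centre 0.03 to 0.15 rad before the stop; the stop is solid.
- latch_pin (a point): Centre of the upright hook pin (10 mm diameter, 56 to 80 mm high) under the lever, 28.6 mm from the pivot on the line to the tip. Latched, it has passed round the lug head and rests against the head's +y side, past its middle towards the ring.
- tumbler_a: Glass tumbler 68 mm across, 105 mm high, to the robot's right; origin at the centre of its underside. Bystander.
- tumbler_b: The second, identical tumbler. Bystander.
- jar: White plastic screw-top jar 84 mm across, 130 mm high, to the robot's left; origin at the centre of its underside. Bystander.
- chai_pan: Aluminium chai pan 140 mm across, 75 mm high, with a long handle, on a green trivet behind the tiffin to the right; origin at the centre of its underside. Bystander.
Mind the look-alikes: they are no part of the job. Of the things like the lid, leave any that is purple; of the rest the larger one is meant.

How it is judged:
By the outcome, as a careful person would: the job done as asked, in the order asked, and still so for the second after the job is handed in, with the robot touching nothing.
It also fails if it takes over 72 s, if anything falls off the work surface, if the arm or the gripper's body presses on something with over 40 N, if the wrist force passes 120 N, or if a joint passes its speed limit or range.

## Working session

There is one attempt and no reset: what is moved stays moved. The work goes in short steps, Python scripts to look and compute and a tool call to move; the robot and the scene stay as the last step left them, time stands still between calls to the robot, and variables do not carry over. Pictures are saved under pics/ and viewed, at most 10 in all, crops included, and the job is handed in when it is done.

Besides the shell and the picture viewer there is one more tool, called after "Emit:" as a command line: name --argument value ..., lists and objects as JSON in quotes. jog_arm: Moves the arm, as the interface text tells. Its arguments: {"type":"object","properties":{"rows":{"type":"array"},"claw":{"type":"number"}},"required":["rows"]}

```bash
mkdir -p pics; python3 - <<'E'
from station import *
import cv2
for n in("scene","top"):
    m=camera_model(n);print(n,m)
    cv2.imwrite(f"pics/{n}0.png",capture(n)[:,:,::-1])
s=sense();print(s,finger_overhang if not callable(finger_overhang) else finger_overhang())
E
```

```text
scene {'fovy': 42.94318422302181, 'cx': 319.7609669192352, 'cy': 245.96648531432453, 'eye': array([ 1.32679146, -0.52305538,  1.01777986]), 'rotation': array([[ 0.61407925,  0.55569532, -0.56045463],
       [ 0.78906643, -0.44734512,  0.42101843],
       [-0.01675868, -0.70077461, -0.71318587]])}
top {'fovy': 44.243650480826815, 'cx': 320.61368827649414, 'cy': 239.44047546124352, 'eye': array([0.36354336, 0.0121517 , 1.45136088]), 'rotation': array([[ 0.0179501 , -0.98674137,  0.16130485],
       [-0.99980168, -0.01910596, -0.00561734],
       [ 0.00862475, -0.16117203, -0.98688864]])}
{'time_s': 0.1, 'joints': array([ 7.95058921e+01,  2.20854018e+01,  3.85503534e-01, -2.29103878e-02,
       -6.84118315e+01, -1.48142415e+01]), 'joint_velocities': array([ 0.00666858, -0.16144321,  0.18955124,  0.04571159,  0.04743256,
       -0.07102448]), 'effort': array([-3.14831377e-04, -3.91686881e+01,  1.87935823e+01,  4.23196033e+00,
        1.34638353e-02, -6.72672491e-05]), 'tcp_pos': array([0.26701674, 0.56463007, 0.29127077]), 'ee_rot': array([[ 9.03957256e-01, -4.27622216e-01, -7.20759444e-04],
       [-4.27622801e-01, -9.03955374e-01, -1.84968552e-03],
       [ 1.39432250e-04,  1.98024982e-03, -9.99998030e-01]]), 'wrist_force': array([ 0.09858721,  1.03985501, -0.36298193]), 'moment': array([-0.0190159 , -0.00891504, -0.00468914]), 'gripper_force': 0.0, 'gripper_width': 0.9984169713999103} 0.0697
```

View pics/scene0.png

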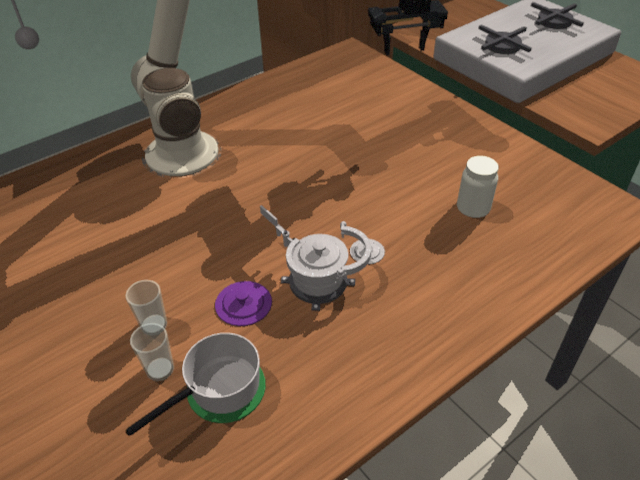

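View pics/top0.png

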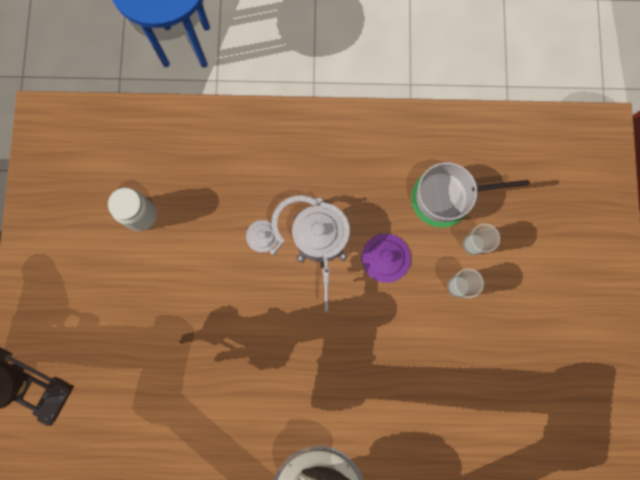

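Candidates for the lid: the steel lid on the tiffin (top 319,229), a small steel lid on the counter (263,236), and a purple one (387,258). The first is the one I want: it is larger, not purple, and on the tier. The ring half is at about (295,222) and the lever runs from (325,262) to (326,308). I'll check this in one close crop.

```bash
python3 - <<'E'
import cv2,numpy as np
t=cv2.imread("pics/top0.png")[185:320,240:365]
s=cv2.imread("pics/scene0.png")[200:310,250:390]
a=cv2.resize(t,None,fx=3.2,fy=3.2,interpolation=3);b=cv2.resize(s,None,fx=2.8,fy=2.8,interpolation=3)
o=np.zeros((440,800,3),np.uint8);o[:a.shape[0],:a.shape[1]]=a;o[:b.shape[0],405:405+b.shape[1]]=b
cv2.imwrite("pics/crop0.png",o)
E
```

```text
(no output)
```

View pics/crop0.png

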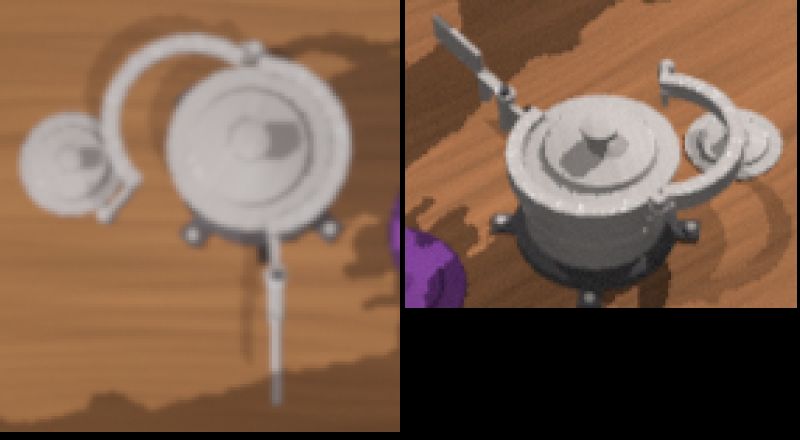

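The crop shows the full-size steel lid on the tier. The ring is open on +y with its lug head at about top (273,252) and hinge at (318,201). The lever pivot is at (327,271) and its tip at (327,311). The small lid beneath the ring is a bystander.

```bash
cat > h.py <<'E'
import numpy as np
from station import *
def ray(n,p):
    m=camera_model(n);f=240/np.tan(np.radians(m["fovy"]/2))
    return m["eye"],m["rotation"]@np.array([(p[0]-m["cx"])/f,(p[1]-m["cy"])/f,1])
def onz(n,p,z):
    e,d=ray(n,p);return (e+d*(z-e[2])/d[2])[:2]
E
python3 - <<'E'
from h import *
for nm,t,s,z in(("hinge",(318.1,200.6),(341.1,271.4),.09),("lug",(273.1,251.9),(343.2,224.3),.078),("tip",(326.6,310.6),(261.4,206.4),.104),("pivot",(326.6,270.6),(285.7,232.9),.1)):
    a,b=onz("top",t,z),onz("scene",s,z)
    e,d=ray("top",t);g,h=ray("scene",s);k=np.linalg.lstsq(np.c_[d,-h],g-e,rcond=None)[0]
    print(nm,a.round(4),b.round(4),((e+d*k[0]+g+h*k[1])/2).round(4))
H=onz("top",(318.1,200.6),.09);L=onz("top",(273.1,251.9),.078);print(np.linalg.norm(H-L))
# ring outer silhouette right edge crop x=351 ; fixed ring top z=.09
import cv2
im=cv2.imread("pics/top0.png");hsv=cv2.cvtColor(im,cv2.COLOR_BGR2HSV)
m=((hsv[:,:,1]<50)&(hsv[:,:,2]>90)).astype(np.uint8)
pts=[]
for r in range(212,258,2):
    row=m[r,318:365]; k=318+np.argmin(row); pts.append(onz("top",(k-.5,r),.09))
P=np.array(pts)
from scipy.optimize import least_squares
q=least_squares(lambda c:np.hypot(*(P-c[:2]).T)-.066,[P[:,0].mean(),P[:,1].mean()+.05],loss='soft_l1',f_scale=.001)
print("centre",q.x,np.abs(q.fun).max())
E
```

```text
hinge [0.6789 0.012 ] [0.6827 0.0139] [0.6804 0.0135 0.0878]
lug [0.5562 0.1153] [0.5675 0.1143] [0.5589 0.1182 0.0687]
tip [ 0.4205 -0.012 ] [ 0.428  -0.0093] [ 0.4222 -0.0095  0.0996]
pivot [ 0.5121 -0.0106] [ 0.5283 -0.0142] [ 0.5149 -0.0087  0.086 ]
0.1603553006815694
centre [0.60767357 0.00289016] 0.002849758437893632
```

```bash
cat >> h.py <<'E'
def rows(goal,n,start=None):
    """straight steps from start (x,y,z,heading) to goal; prints tool-frame rows"""
    if start is None:
        s=sense();start=[*s["tcp_pos"],np.arctan2(s["ee_rot"][1,0],s["ee_rot"][0,0])]
    a=np.array(start,float);b=np.array(goal,float);out=[]
    d=(b-a)/n
    for i in range(n):
        h=a[3]+d[3]*i;c,s_=np.cos(h),np.sin(h)
        out.append([round(float(v),4) for v in(c*d[0]+s_*d[1],s_*d[0]-c*d[1],-d[2],-d[3])])
    return out
E
python3 - <<'E'
from h import *
r=np.radians
s=sense();print(s['time_s'])
print(rows([.573,.138,.27,r(-130)],14))
E
```

```text
0.1
[[0.0328, 0.0182, 0.0015, 0.1305], [0.0349, 0.0138, 0.0015, 0.1305], [0.0364, 0.0091, 0.0015, 0.1305], [0.0373, 0.0043, 0.0015, 0.1305], [0.0375, -0.0006, 0.0015, 0.1305], [0.0371, -0.0054, 0.0015, 0.1305], [0.0361, -0.0102, 0.0015, 0.1305], [0.0344, -0.0148, 0.0015, 0.1305], [0.0322, -0.0192, 0.0015, 0.1305], [0.0294, -0.0232, 0.0015, 0.1305], [0.0262, -0.0269, 0.0015, 0.1305], [0.0225, -0.03, 0.0015, 0.1305], [0.0184, -0.0327, 0.0015, 0.1305], [0.0139, -0.0348, 0.0015, 0.1305]]
```

Emit:
jog_arm --rows '[[[0.033,0.018,0.0015,0.13],[0.035,0.014,0.0015,0.13],[0.036,0.009,0.0015,0.13],[0.037,0.004,0.0015,0.13],[0.0375,-0.0005,0.0015,0.13],[0.037,-0.005,0.0015,0.13],[0.036,-0.01,0.0015,0.13],[0.034,-0.015,0.0015,0.13],[0.032,-0.019,0.0015,0.13],[0.029,-0.023,0.0015,0.13],[0.026,-0.027,0.0015,0.13],[0.0225,-0.03,0.0015,0.13],[0.018,-0.033,0.0015,0.13],[0.014,-0.035,0.0015,0.13],[0,0,0,0],[0,0,0,0]]]' --claw 0

```text
time_s: 2.1
tcp_pos: [0.5739, 0.1411, 0.2708]
ee_rot: [[-0.637, -0.771, -0.001], [-0.771, 0.637, -0.0], [0.001, 0.001, -1.0]]
wrist_force: [0.1, 0.3, 0.8]
gripper_width: 0.0
gripper_force: 0.0
```

```bash
python3 - <<'E'
from h import *
import cv2
s=sense();print(s['time_s'],s['tcp_pos'],np.degrees(np.arctan2(s["ee_rot"][1,0],s["ee_rot"][0,0])),s['joints'],s['gripper_width'],s['wrist_force'])
print(rows([.573,.138,.131,np.radians(-130)],5))
a=capture("scene")[130:310,230:430,::-1];b=capture("top")[160:330,220:390,::-1]
a=cv2.resize(a,(400,360),interpolation=3);b=cv2.resize(b,(360,360),interpolation=3)
cv2.imwrite("pics/c1.png",np.hstack([a,b]))
E
```

```text
2.1 [0.57392943 0.14114429 0.27081133] -129.55774183296685 [ 2.94952905e+01  1.96728837e+01 -6.32670166e+00 -2.04872326e-02
 -6.40542258e+01 -6.90440740e+01] 4.195763046824651e-05 [0.10851562 0.32276296 0.83006849]
[[0.0006, -0.0003, 0.028, 0.0015], [0.0006, -0.0003, 0.028, 0.0015], [0.0006, -0.0003, 0.028, 0.0015], [0.0006, -0.0003, 0.028, 0.0015], [0.0006, -0.0003, 0.028, 0.0015]]
```

View pics/c1.png

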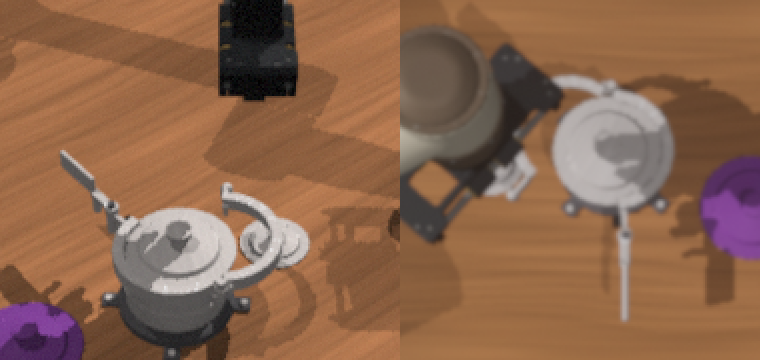

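The view is clear: the lug head is at the right of the open ring (225,187 in the left panel) and the gripper is behind it on the outer side. Next I descend and push.

Emit:
jog_arm --rows '[[[0,0,0.028,0],[0,0,0.028,0],[0,0,0.028,0],[0,0,0.028,0],[0,0,0.028,0],[0,0,0.003,0],[0,0,0,0],[0,0,0,0],[0,0,0,0]]]'

```text
time_s: 3.32
tcp_pos: [0.5747, 0.1414, 0.1294]
ee_rot: [[-0.637, -0.771, 0.002], [-0.771, 0.637, 0.001], [-0.002, -0.001, -1.0]]
wrist_force: [-0.1, 1.3, 0.5]
gripper_width: 0.005
gripper_force: 0.0
```

```bash
python3 - <<'E'
from h import *
s=sense();p=s['tcp_pos'];h=np.degrees(np.arctan2(s["ee_rot"][1,0],s["ee_rot"][0,0]))
H=np.array([.680,.013]);v=p[:2]-H;print(s['time_s'],p,h,s['wrist_force'],np.hypot(*v),np.degrees(np.arctan2(v[1],v[0])))
# final centre: home lug + 17mm; tangential
L=np.array([.518,-.001]);w=L-H;print(np.degrees(np.arctan2(w[1],w[0])),np.hypot(*w))
E
```

```text
3.325 [0.57467839 0.14135916 0.12939586] -129.57957062777893 [-0.08812774  1.25227176  0.53111944] 0.1660382959693882 129.36965792295757
-175.0607844578738 0.1626038129934228
```

Emit:
jog_arm --rows '[[[0.0043,0.0008,0,-0.026],[0.0043,0.0008,0,-0.026],[0.0043,0.0008,0,-0.026],[0.0043,0.0008,0,-0.026],[0.0043,0.0008,0,-0.026],[0.0043,0.0008,0,-0.026],[0.0043,0.0008,0,-0.026],[0.0043,0.0008,0,-0.026],[0.0043,0.0008,0,-0.026],[0.0043,0.0008,0,-0.026],[0.0043,0.0008,0,-0.026],[0.0043,0.0008,0,-0.026],[0.0043,0.0008,0,-0.026],[0.0043,0.0008,0,-0.026],[0.0043,0.0008,0,-0.026]]]'

```text
time_s: 5.2
tcp_pos: [0.5325, 0.0907, 0.1283]
ee_rot: [[-0.295, -0.956, -0.0], [-0.956, 0.295, -0.0], [0.0, 0.0, -1.0]]
wrist_force: [2.0, 2.4, 1.2]
gripper_width: 0.005
gripper_force: 1.2
```

```bash
cat > st.py <<'E'
from h import *
s=sense();p=s['tcp_pos'];h=np.degrees(np.arctan2(s["ee_rot"][1,0],s["ee_rot"][0,0]))
H=np.array([.680,.013]);v=p[:2]-H;print(s['time_s'],p,h,s['wrist_force'],'r',np.hypot(*v),np.degrees(np.arctan2(v[1],v[0])),s['joints'])
E
python3 st.py; python3 - <<'E'
from h import *
import cv2
a=capture("scene")[130:310,230:430,::-1];b=capture("top")[160:330,220:390,::-1]
a=cv2.resize(a,(400,360),interpolation=3);b=cv2.resize(b,(360,360),interpolation=3)
cv2.imwrite("pics/c2.png",np.hstack([a,b]))
E
```

```text
5.2 [0.53249616 0.09066721 0.12828048] -107.14263540019817 [2.00226741 2.44509139 1.15736947] r 0.1667020648561505 152.23123709262 [ 2.68713897e+01  2.41457103e+01 -2.33650220e+01  1.90610771e-03
 -4.24910084e+01 -4.40154307e+01]
```

View pics/c2.png

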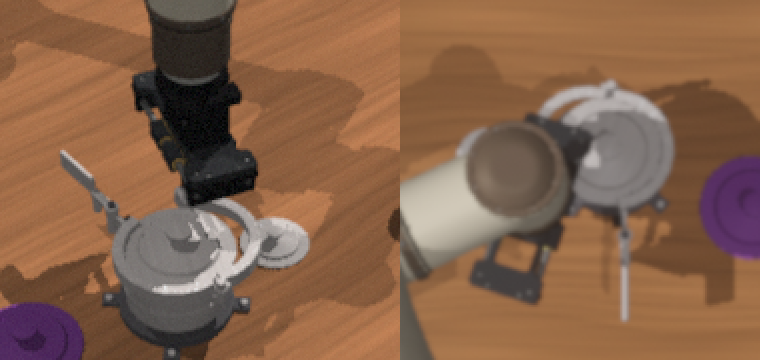

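The ring is about half closed, with the finger on the lug and nothing else touched.

Emit:
jog_arm --rows '[[[0.0043,0.0008,0,-0.026],[0.0043,0.0008,0,-0.026],[0.0043,0.0008,0,-0.026],[0.0043,0.0008,0,-0.026],[0.0043,0.0008,0,-0.026],[0.0043,0.0008,0,-0.026],[0.0043,0.0008,0,-0.026],[0.0043,0.0008,0,-0.026],[0.0043,0.0008,0,-0.026],[0.0043,0.0008,0,-0.026],[0.0043,0.0008,0,-0.026],[0.0043,0.0008,0,-0.026],[0.002,0.0004,0,-0.012],[0,0,0,0]]]'

```text
time_s: 7.05
tcp_pos: [0.5148, 0.0392, 0.1283]
ee_rot: [[0.023, -1.0, 0.0], [-1.0, -0.023, -0.0], [0.0, -0.0, -1.0]]
wrist_force: [-1.2, 0.4, 0.6]
gripper_width: 0.008
gripper_force: 0.0
```

```bash
python3 st.py
```

```text
7.05 [0.51479639 0.03923204 0.12826486] -88.6800228167863 [-1.18287116  0.38293686  0.59976726] r 0.1672732910038186 170.9775499457234 [ 2.24008655e+01  2.22797662e+01 -2.67279057e+01  4.03084234e-02
 -4.10013894e+01 -2.11113107e+01]
```

Emit:
jog_arm --rows '[[[0.002,0.0003,0,-0.01],[0.002,0.0002,0,-0.01],[0.002,0.0001,0,-0.01],[0.002,0,0,-0.01],[0.002,0,0,-0.01],[0.002,0,0,0],[0,0,0,0]]]'

```text
time_s: 7.92
tcp_pos: [0.5149, 0.0274, 0.1282]
ee_rot: [[0.073, -0.997, 0.0], [-0.997, -0.073, -0.0], [0.0, -0.0, -1.0]]
wrist_force: [-0.6, 0.9, 0.8]
gripper_width: 0.01
gripper_force: 0.4
```

Emit:
jog_arm --rows '[[[0.001,0,0,0],[0.001,0,0,0],[0.001,0,0,0],[0,0,0,0]]]'

```text
time_s: 8.43
tcp_pos: [0.5149, 0.0254, 0.1282]
ee_rot: [[0.073, -0.997, 0.0], [-0.997, -0.073, 0.001], [-0.001, -0.0, -1.0]]
wrist_force: [-1.5, 6.2, -0.7]
gripper_width: 0.002
gripper_force: 2.7
```

Emit:
jog_arm --rows '[[[0.001,0,0,0],[0.001,0,0,0],[0,0,0,0]]]'

```text
time_s: 8.8
tcp_pos: [0.515, 0.0242, 0.1282]
ee_rot: [[0.073, -0.997, 0.001], [-0.997, -0.073, 0.002], [-0.002, -0.001, -1.0]]
wrist_force: [-3.1, 11.0, 0.8]
gripper_width: 0.011
gripper_force: 4.3
```

Emit:
jog_arm --rows '[[[0.0005,0,0,0],[0,0,0,0],[0,0,0,0]]]'

```text
time_s: 9.18
tcp_pos: [0.515, 0.0239, 0.1282]
ee_rot: [[0.073, -0.997, 0.001], [-0.997, -0.073, 0.003], [-0.002, -0.001, -1.0]]
wrist_force: [-3.3, 10.8, 0.3]
gripper_width: 0.007
gripper_force: 4.8
```

```bash
python3 st.py; python3 - <<'E'
from h import *
import cv2
a=capture("scene")[130:310,230:430,::-1]
cv2.imwrite("pics/c3.png",cv2.resize(a,(667,600),interpolation=3))
E
```

```text
9.175 [0.51498446 0.02389053 0.12824214] -85.81854817987386 [-3.29800049 10.83394525  0.31555717] r 0.16537451709553427 176.2241274386484 [ 20.65350651  22.21086288 -26.76810785  -0.18876507 -40.94216369
 -16.32960211]
```

View pics/c3.png

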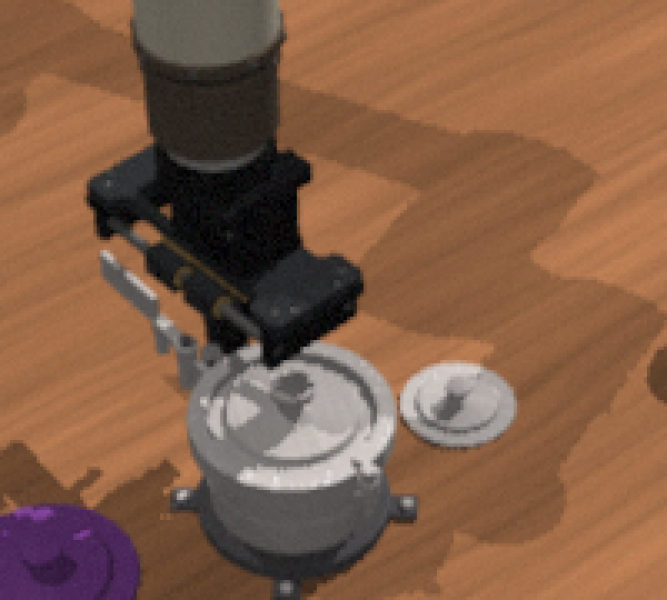

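The ring is round the rims, with the lug head by the fixed lug at about (210,355), on the buffer. One more small press, then I let go.

Emit:
jog_arm --rows '[[[0.0006,0,0,0],[0,0,0,0],[0,0,0,0]]]'

```text
time_s: 9.6
tcp_pos: [0.515, 0.0235, 0.1282]
ee_rot: [[0.073, -0.997, 0.001], [-0.997, -0.073, 0.003], [-0.003, -0.001, -1.0]]
wrist_force: [-4.1, 12.5, 1.5]
gripper_width: 0.008
gripper_force: 5.3
```

Emit:
jog_arm --rows '[[[-0.002,0,0,0],[-0.003,0,0,0],[-0.006,0,0,0],[-0.01,0,0,0],[0,0,-0.03,0],[0,0,-0.03,0],[0,0,0,0],[0,0,0,0]]]'

```text
time_s: 10.6
tcp_pos: [0.5131, 0.0426, 0.1877]
ee_rot: [[0.073, -0.997, -0.001], [-0.997, -0.073, -0.0], [-0.0, 0.001, -1.0]]
wrist_force: [0.1, 0.3, 0.0]
gripper_width: 0.009
gripper_force: 0.0
```

```bash
python3 st.py
```

```text
10.6 [0.51311806 0.04255315 0.18773452] -85.83060653726828 [0.07391235 0.33507199 0.0168603 ] r 0.1694785223220971 169.95759511497798 [ 2.28132694e+01  1.74895208e+01 -2.31719036e+01 -2.34484722e-02
 -4.93908648e+01 -1.86286052e+01]
```

```bash
python3 - <<'E'
from h import *
print(rows([.447,-.037,.20,np.radians(-90)],5))
E
```

```text
[[0.0149, 0.0143, -0.0025, 0.0146], [0.0151, 0.0141, -0.0025, 0.0146], [0.0153, 0.0139, -0.0025, 0.0146], [0.0155, 0.0137, -0.0025, 0.0146], [0.0157, 0.0135, -0.0025, 0.0146]]
```

Emit:
jog_arm --rows '[[[0.015,0.014,-0.0025,0.0146],[0.015,0.014,-0.0025,0.0146],[0.0155,0.014,-0.0025,0.0146],[0.0155,0.0137,-0.0025,0.0146],[0.0155,0.0135,-0.0025,0.0146],[0,0,0,0],[0,0,0,0]]]'

```text
time_s: 11.48
tcp_pos: [0.4481, -0.037, 0.201]
ee_rot: [[-0.0, -1.0, 0.001], [-1.0, 0.0, 0.0], [-0.0, -0.001, -1.0]]
wrist_force: [-0.1, 0.7, -0.7]
gripper_width: 0.005
gripper_force: 0.0
```

```bash
python3 st.py;python3 - <<'E'
from h import *
import cv2
a=capture("scene")[150:310,220:390,::-1]
b=capture("top")[180:340,250:390,::-1]
cv2.imwrite("pics/c4.png",np.hstack([cv2.resize(a,None,fx=2.5,fy=2.5,interpolation=3),cv2.resize(b,None,fx=2.5,fy=2.5,interpolation=3)]))
E
```

```text
11.475 [ 0.44813118 -0.03703192  0.20101593] -90.01192231057337 [-0.06886669  0.70847436 -0.71798797] r 0.23720527375166683 -167.82358284134247 [ 1.60966425e+01  1.05097850e+01 -3.07677371e+01  9.09439589e-03
 -4.86629156e+01 -1.61145731e+01]
```

View pics/c4.png

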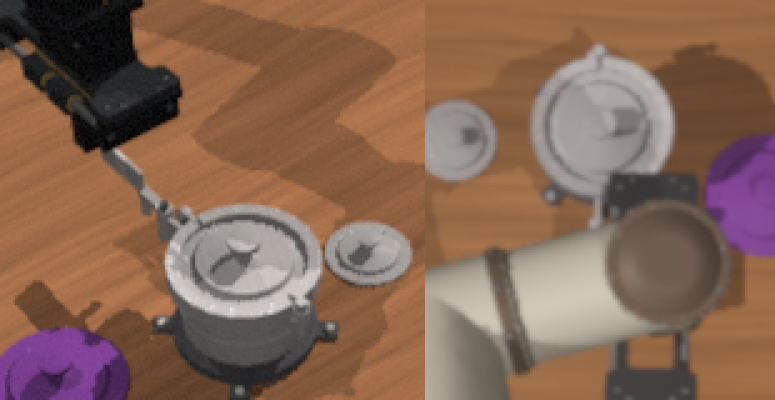

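The ring stays shut round the lid, and the lever handle sits under and ahead of the gripper at (125,165) in the left panel. I go down on the handle's -y side and begin the swing.

Emit:
jog_arm --rows '[[[0,0,0.024,0],[0,0,0.024,0],[0,0,0,0],[0,0,0,0],[-0.005,0,0,0],[-0.005,0,0,0],[-0.004,0,0,0],[0,0,0,0]]]'

```text
time_s: 12.58
tcp_pos: [0.4479, -0.0226, 0.153]
ee_rot: [[0.001, -1.0, 0.001], [-1.0, -0.001, 0.0], [-0.0, -0.001, -1.0]]
wrist_force: [-1.0, -0.2, -0.0]
gripper_width: 0.007
gripper_force: 0.0
```

Emit:
jog_arm --rows '[[[-0.0052,0.0008,0,0.08],[-0.0052,0.0008,0,0.08],[-0.0052,0.0008,0,0.08],[-0.0052,0.0008,0,0.08],[-0.0052,0.0008,0,0.08],[-0.0052,0.0008,0,0.08],[-0.0052,0.0008,0,0.08],[-0.0052,0.0008,0,0.08],[-0.0052,0.0008,0,0.08],[-0.0052,0.0008,0,0.08],[0,0,0,0]]]'

```text
time_s: 13.95
tcp_pos: [0.4585, 0.0273, 0.1527]
ee_rot: [[-0.717, -0.698, 0.0], [-0.698, 0.717, -0.0], [-0.0, -0.0, -1.0]]
wrist_force: [-0.2, -0.5, 0.1]
gripper_width: 0.002
gripper_force: 0.0
```

```bash
python3 st.py;python3 - <<'E'
from h import *
import cv2
a=capture("scene")[150:310,220:390,::-1]
b=capture("top")[180:340,250:390,::-1]
cv2.imwrite("pics/c5.png",np.hstack([cv2.resize(a,None,fx=2.5,fy=2.5,interpolation=3),cv2.resize(b,None,fx=2.5,fy=2.5,interpolation=3)]))
E
```

```text
13.95 [0.45850947 0.02733471 0.15271342] -135.76671891305978 [-0.15226373 -0.53757071  0.10672877] r 0.22195391214926985 176.2970214219547 [ 2.37718912e+01  1.54734947e+01 -3.29537902e+01  2.89509331e-03
 -4.15688628e+01 -6.95407761e+01]
```

View pics/c5.png

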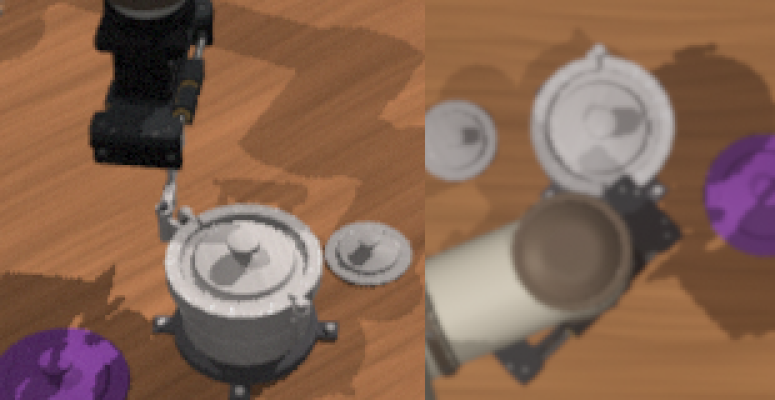

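The lever has followed and now points toward the camera's upper side at (170,185). I continue, slowing before the pin meets the lug.

Emit:
jog_arm --rows '[[[-0.0052,0.0008,0,0.08],[-0.0052,0.0008,0,0.08],[-0.0052,0.0008,0,0.08],[-0.0052,0.0008,0,0.08],[-0.0052,0.0008,0,0.08],[0,0,0,0]]]'

```text
time_s: 14.8
tcp_pos: [0.4774, 0.0453, 0.1527]
ee_rot: [[-0.931, -0.364, 0.0], [-0.364, 0.931, 0.0], [-0.0, -0.0, -1.0]]
wrist_force: [-0.1, -0.4, -0.6]
gripper_width: 0.006
gripper_force: 0.0
```

Emit:
jog_arm --rows '[[[-0.002,0.0004,0,0.03],[-0.002,0.0004,0,0.03],[-0.002,0.0004,0,0.03],[-0.002,0.0004,0,0.03],[-0.002,0.0004,0,0.03],[0,0,0,0]]]'

```text
time_s: 15.55
tcp_pos: [0.4865, 0.0504, 0.1528]
ee_rot: [[-0.976, -0.219, 0.001], [-0.219, 0.976, 0.0], [-0.001, 0.0, -1.0]]
wrist_force: [0.0, 0.4, 0.4]
gripper_width: 0.003
gripper_force: 0.0
```

```bash
python3 st.py
```

```text
15.55 [0.48652697 0.0503775  0.15281996] -167.35814089547418 [0.02351628 0.40963573 0.38410073] r 0.1970504786063843 169.06560450708187 [ 2.49837282e+01  1.79737290e+01 -2.90029185e+01  9.36460320e-03
 -4.29870565e+01 -1.02348717e+02]
```

Emit:
jog_arm --rows '[[[-0.002,0.0004,0,0.03],[-0.002,0.0004,0,0.03],[-0.002,0.0004,0,0.03],[-0.002,0.0004,0,0.03],[0,0,0,0]]]'

```text
time_s: 16.18
tcp_pos: [0.4941, 0.0533, 0.1528]
ee_rot: [[-0.995, -0.1, 0.0], [-0.1, 0.995, 0.0], [-0.001, 0.0, -1.0]]
wrist_force: [0.4, -0.2, 0.2]
gripper_width: 0.005
gripper_force: 0.0
```

Emit:
jog_arm --rows '[[[-0.002,0.0004,0,0.03],[-0.002,0.0004,0,0.03],[-0.002,0.0004,0,0.03],[0,0,0,0]]]'

```text
time_s: 16.68
tcp_pos: [0.5, 0.0549, 0.1528]
ee_rot: [[-1.0, -0.01, 0.0], [-0.01, 1.0, 0.0], [-0.0, 0.0, -1.0]]
wrist_force: [-0.2, -0.9, 0.1]
gripper_width: 0.005
gripper_force: 0.0
```

```bash
python3 st.py
```

```text
16.675 [0.49995395 0.05487324 0.15275201] -179.40316656779157 [-0.17470481 -0.85282612  0.06218023] r 0.18485115006473318 166.90748343134385 [ 2.47913278e+01  1.91368005e+01 -2.71309722e+01  7.65483630e-03
 -4.37083875e+01 -1.14200026e+02]
```

Emit:
jog_arm --rows '[[[-0.0015,0.0003,0,0.02],[-0.0015,0.0003,0,0.02],[-0.0015,0.0003,0,0.02],[0,0,0,0]]]'

```text
time_s: 17.18
tcp_pos: [0.5039, 0.0557, 0.1527]
ee_rot: [[-0.999, 0.05, -0.001], [0.05, 0.999, -0.0], [0.001, -0.0, -1.0]]
wrist_force: [-3.6, 0.8, 2.3]
gripper_width: 0.003
gripper_force: 1.4
```

Emit:
jog_arm --rows '[[[-0.0013,0.0003,0,0.02],[-0.0013,0.0003,0,0.02],[-0.0013,0.0003,0,0.02],[0,0,0,0]]]'

```text
time_s: 17.68
tcp_pos: [0.5084, 0.0562, 0.1527]
ee_rot: [[-0.994, 0.109, 0.0], [0.109, 0.994, -0.0], [-0.0, -0.0, -1.0]]
wrist_force: [-1.9, -0.0, 0.1]
gripper_width: 0.007
gripper_force: 0.8
```

```bash
python3 st.py;python3 - <<'E'
from h import *
import cv2
a=capture("scene")[180:290,240:370,::-1]
cv2.imwrite("pics/c6.png",cv2.resize(a,None,fx=5,fy=5,interpolation=3))
E
```

```text
17.675 [0.50840193 0.05617745 0.15266839] 173.7289982566278 [-1.94433608 -0.0262829   0.1477549 ] r 0.1769468538433426 165.87644955140536 [ 2.45193473e+01  1.98539051e+01 -2.59755398e+01  2.62748342e-02
 -4.41574567e+01 -1.20809199e+02]
```

View pics/c6.png

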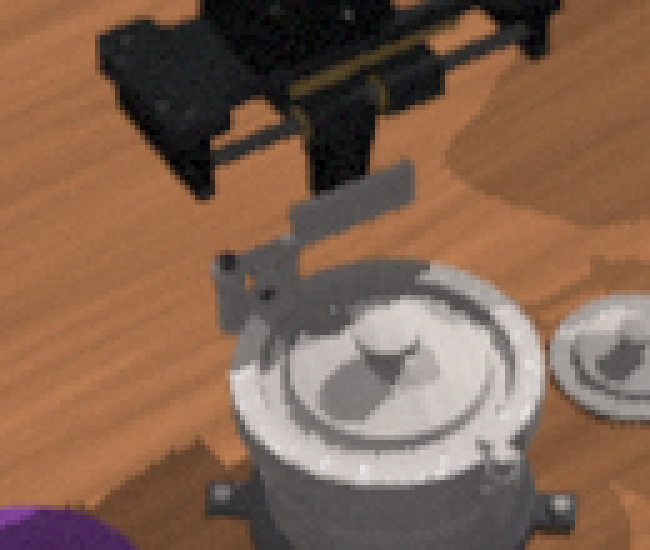

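The finger is on the handle's outer face at (345,185), and the pin is swinging in behind the lug. I continue gently.

Emit:
jog_arm --rows '[[[-0.0013,0.0003,0,0.02],[-0.0013,0.0003,0,0.02],[0,0,0,0]]]'

```text
time_s: 18.1
tcp_pos: [0.5109, 0.0565, 0.1527]
ee_rot: [[-0.989, 0.149, 0.0], [0.149, 0.989, -0.0], [-0.0, -0.0, -1.0]]
wrist_force: [-1.6, -1.5, -2.3]
gripper_width: 0.005
gripper_force: 0.8
```

Emit:
jog_arm --rows '[[[-0.0013,0.0003,0,0.02],[-0.0013,0.0003,0,0.02],[0,0,0,0]]]'

```text
time_s: 18.48
tcp_pos: [0.5136, 0.0568, 0.1527]
ee_rot: [[-0.982, 0.188, 0.0], [0.188, 0.982, 0.0], [-0.0, 0.0, -1.0]]
wrist_force: [-2.1, -0.1, 0.0]
gripper_width: 0.001
gripper_force: 0.8
```

Emit:
jog_arm --rows '[[[-0.0013,0.0003,0,0.02],[-0.0013,0.0003,0,0.02],[0,0,0,0]]]'

```text
time_s: 18.85
tcp_pos: [0.5165, 0.057, 0.1528]
ee_rot: [[-0.974, 0.227, 0.001], [0.227, 0.974, 0.0], [-0.001, 0.0, -1.0]]
wrist_force: [-1.6, -0.9, -0.8]
gripper_width: 0.01
gripper_force: 0.6
```

Emit:
jog_arm --rows '[[[-0.0013,0.0003,0,0.02],[-0.0013,0.0003,0,0.02],[0,0,0,0]]]'

```text
time_s: 19.23
tcp_pos: [0.5193, 0.057, 0.1529]
ee_rot: [[-0.964, 0.266, 0.001], [0.266, 0.964, 0.0], [-0.001, 0.001, -1.0]]
wrist_force: [-0.4, -0.4, -0.3]
gripper_width: 0.002
gripper_force: 0.4
```

Emit:
jog_arm --rows '[[[-0.001,0.0002,0,0.015],[-0.001,0.0002,0,0.015],[0,0,0,0]]]'

```text
time_s: 19.6
tcp_pos: [0.5214, 0.0568, 0.153]
ee_rot: [[-0.956, 0.295, 0.001], [0.295, 0.956, 0.0], [-0.001, 0.001, -1.0]]
wrist_force: [0.4, -0.3, -0.6]
gripper_width: 0.008
gripper_force: 0.1
```

Emit:
jog_arm --rows '[[[-0.001,0.0002,0,0.015],[0,0,0,0]]]'

```text
time_s: 19.85
tcp_pos: [0.5222, 0.0566, 0.1529]
ee_rot: [[-0.951, 0.309, 0.001], [0.309, 0.951, 0.0], [-0.001, 0.0, -1.0]]
wrist_force: [-0.6, 0.5, -1.2]
gripper_width: 0.006
gripper_force: 0.2
```

Emit:
jog_arm --rows '[[[-0.0006,0.0001,0,0.01],[-0.0006,0.0001,0,0.01],[0,0,0,0]]]'

```text
time_s: 20.23
tcp_pos: [0.5232, 0.0564, 0.1528]
ee_rot: [[-0.945, 0.328, 0.0], [0.328, 0.945, -0.0], [-0.0, 0.0, -1.0]]
wrist_force: [-0.1, 0.6, 0.4]
gripper_width: 0.003
gripper_force: 0.2
```

Emit:
jog_arm --rows '[[[-0.0006,0.0001,0,0.01],[0,0,0,0]]]'

```text
time_s: 20.48
tcp_pos: [0.5237, 0.0562, 0.1527]
ee_rot: [[-0.941, 0.338, 0.0], [0.338, 0.941, -0.0], [-0.0, -0.0, -1.0]]
wrist_force: [-0.2, 0.4, 0.3]
gripper_width: 0.004
gripper_force: 0.3
```

Emit:
jog_arm --rows '[[[-0.0006,0.0001,0,0.01],[0,0,0,0]]]'

```text
time_s: 20.72
tcp_pos: [0.5242, 0.0561, 0.1528]
ee_rot: [[-0.938, 0.347, -0.0], [0.347, 0.938, 0.0], [0.0, -0.0, -1.0]]
wrist_force: [-0.2, 0.3, 0.7]
gripper_width: 0.007
gripper_force: 0.5
```

Lever at about 69.7°, no load yet.

Emit:
jog_arm --rows '[[[-0.0006,0.0001,0,0.01],[-0.0006,0.0001,0,0.01],[0,0,0,0]]]'

```text
time_s: 21.1
tcp_pos: [0.5255, 0.0559, 0.1527]
ee_rot: [[-0.931, 0.366, 0.0], [0.366, 0.931, -0.0], [-0.0, 0.0, -1.0]]
wrist_force: [-1.0, -0.1, -0.5]
gripper_width: 0.006
gripper_force: 0.3
```

Emit:
jog_arm --rows '[[[-0.0006,0.0001,0,0.01],[0,0,0,0]]]'

```text
time_s: 21.35
tcp_pos: [0.5257, 0.0559, 0.1527]
ee_rot: [[-0.927, 0.375, -0.001], [0.375, 0.927, 0.0], [0.001, -0.0, -1.0]]
wrist_force: [-2.2, 2.6, 0.1]
gripper_width: 0.008
gripper_force: 1.4
```

Emit:
jog_arm --rows '[[[-0.0006,0.0001,0,0.01],[0,0,0,0]]]'

```text
time_s: 21.6
tcp_pos: [0.5259, 0.0559, 0.1527]
ee_rot: [[-0.923, 0.384, -0.001], [0.384, 0.923, 0.0], [0.001, -0.0, -1.0]]
wrist_force: [-4.3, 3.4, 2.9]
gripper_width: 0.009
gripper_force: 2.6
```

The stop is felt, with the position nearly still as the force rises. Now I press without turning.

Emit:
jog_arm --rows '[[[-0.0004,0,0,0],[0,0,0,0]]]'

```text
time_s: 21.85
tcp_pos: [0.526, 0.0559, 0.1527]
ee_rot: [[-0.923, 0.384, -0.002], [0.384, 0.923, 0.0], [0.002, -0.0, -1.0]]
wrist_force: [-5.3, 5.1, 3.7]
gripper_width: 0.006
gripper_force: 3.2
```

Emit:
jog_arm --rows '[[[-0.0003,0,0,0],[0,0,0,0]]]'

```text
time_s: 22.1
tcp_pos: [0.5261, 0.0558, 0.1527]
ee_rot: [[-0.923, 0.384, -0.003], [0.384, 0.923, 0.0], [0.003, -0.001, -1.0]]
wrist_force: [-5.8, 5.4, 4.5]
gripper_width: 0.01
gripper_force: 3.7
```

Emit:
jog_arm --rows '[[[-0.0002,0.0003,-0.0004,0],[0,0,0,0]]]'

```text
time_s: 22.35
tcp_pos: [0.5261, 0.0559, 0.1527]
ee_rot: [[-0.923, 0.385, -0.003], [0.385, 0.923, 0.0], [0.003, -0.001, -1.0]]
wrist_force: [-5.4, 5.1, 2.4]
gripper_width: 0.004
gripper_force: 3.5
```

Emit:
jog_arm --rows '[[[-0.0003,0.0001,-0.0002,0],[0,0,0,0]]]'

```text
time_s: 22.6
tcp_pos: [0.5262, 0.0559, 0.1527]
ee_rot: [[-0.923, 0.385, -0.004], [0.385, 0.923, 0.0], [0.004, -0.001, -1.0]]
wrist_force: [-6.2, 5.5, 1.4]
gripper_width: 0.006
gripper_force: 3.7
```

Emit:
jog_arm --rows '[[[-0.0004,0.0003,0,0],[-0.0003,0.0002,0,0],[0,0,0,0],[0,0,0,0]]]'

```text
time_s: 23.1
tcp_pos: [0.5263, 0.0559, 0.1527]
ee_rot: [[-0.923, 0.385, -0.006], [0.385, 0.923, -0.0], [0.005, -0.002, -1.0]]
wrist_force: [-8.8, 5.7, 3.1]
gripper_width: 0.002
gripper_force: 4.6
```

Emit:
jog_arm --rows '[[[-0.0003,0.0001,0,0],[-0.0003,0,0,0],[0,0,0,0],[0,0,0,0]]]'

```text
time_s: 23.6
tcp_pos: [0.5264, 0.0559, 0.1527]
ee_rot: [[-0.923, 0.385, -0.007], [0.385, 0.923, -0.0], [0.006, -0.003, -1.0]]
wrist_force: [-9.0, 6.7, 4.5]
gripper_width: 0.003
gripper_force: 5.6
```

Emit:
jog_arm --rows '[[[-0.0003,0.0001,-0.0003,0],[-0.0003,0.0001,0,0],[0,0,0,0],[0,0,0,0]]]'

```text
time_s: 24.1
tcp_pos: [0.5265, 0.0558, 0.1528]
ee_rot: [[-0.923, 0.385, -0.008], [0.385, 0.923, -0.0], [0.007, -0.003, -1.0]]
wrist_force: [-10.0, 7.2, 3.9]
gripper_width: 0.003
gripper_force: 6.2
```

```bash
for i in 1; do python3 st.py; done
```

```text
24.1 [0.52654254 0.05584249 0.15276706] 157.3511917928025 [-10.00170765   7.18570666   3.94875846] r 0.15932568124976024 164.401247136125 [  23.54104256   21.49326519  -23.11925104   -0.23267364  -45.81423549
 -136.02636131]
```

Pressed at about 12 N normal (13 N total). Now release and retreat.

Emit:
jog_arm --rows '[[[0.002,0,0,0],[0.003,0,0,0],[0.008,0,0,0],[0.015,0,0,0],[0.02,0,0,0],[0,0,-0.05,0],[0,0,-0.05,0],[0.05,0,0,0],[0.05,0,0,0],[0.05,0,0,0],[0,0,0,0],[0,0,0,0]]]'

```text
time_s: 25.6
tcp_pos: [0.3471, 0.1319, 0.2541]
ee_rot: [[-0.924, 0.383, 0.001], [0.383, 0.924, 0.001], [-0.001, 0.001, -1.0]]
wrist_force: [-0.1, -0.0, -0.6]
gripper_width: 0.003
gripper_force: 0.0
```

```bash
python3 st.py;python3 - <<'E'
from h import *
import cv2
a=capture("scene")[180:290,240:370,::-1]
b=capture("top")[185:295,270:370,::-1]
cv2.imwrite("pics/c7.png",np.hstack([cv2.resize(a,None,fx=3.4,fy=3.4,interpolation=3),cv2.resize(b,None,fx=3.4,fy=3.4,interpolation=3)]))
E
```

```text
25.6 [0.34711267 0.13190566 0.25406429] 157.48384917135985 [-0.11918331 -0.04348654 -0.6426811 ] r 0.35348624788431715 160.343530471223 [ 4.63111635e+01 -1.61041941e+00 -3.53880124e+01  2.47961856e-02
 -5.61298353e+01 -1.58841081e+02]
```

View pics/c7.png

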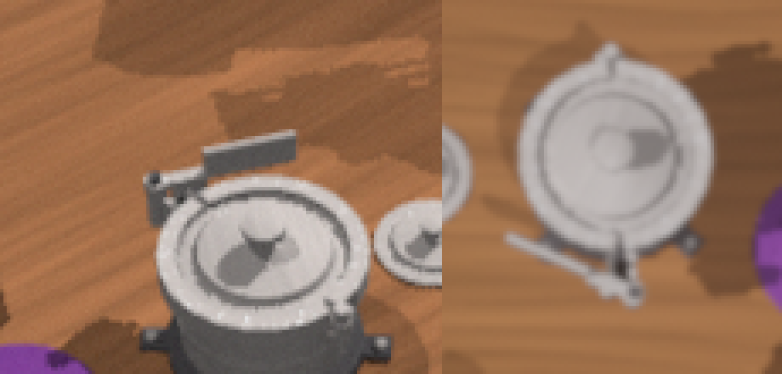

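The ring is shut and the lid centred. The lever lies over the lug (tip 508,238, pivot 632,290 in the right panel), pointing about 64° from the tiffin's +x, which is within the 61–68° stop range. The bystanders in this crop have not moved. Handing in.

```bash
python3 -c "
from station import *
print(finish_job())"
```

```text
the job is handed in; nothing more can be done
None
```

The tiffin is closed and handed in: the clamp ring was pressed home at about 13 N, the latch lever was swung over centre and pressed on its stop at about 12–13 N, and the robot is clear; no verdict came back.

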